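# Shut and lock the seed bin's sliding hatch with its push-lock knob

## Task

The seed bin's hatch was left half open with its push-lock knob pushed in, so the bolt is in the way. Press the knob so that it pops out, slide the hatch fully shut, then press the knob again so that it stays in and locks the hatch. Each full press swaps the knob between out and in, so look after every press which way it ended up, and leave the watering rose, tag holder, hammer and bottle where they stand.

Things in the scene. Friction and masses are not known exactly. Their poses are not given: they have to be found in the camera images.
- seed_bin: Fixed plywood bin, 340 mm long (x), 212 deep (y), 250 high; origin: centre of underside, z up. Its top slopes 35 degrees, from 50 mm high at the front (y=-100) to 190 at the back; outward normal (0,-0.574,0.819). A white shelf juts over the slope, underside 235 mm, front edge y=-7, stock on it to 290: no room to work straight down on the knob, so lean the tool to -y, square to the slope.
- hatch (a joint): How far the hatch is open, m: 0 shut against its stop, 0.1 fully open. White panel on the slope, 150 mm along the bin's x, 140 up the slope, 9 thick, between 11 mm high runners; opens to the bin's +x, shuts to -x. Rubs with about 2 N and stays where left. Starts 50 to 95 mm open. With the knob in, its bolt meets a strike bar at 33 mm open and blocks shutting.
- knob (a joint): How far the knob is pressed in, m: 0 out (hatch free), about 0.014 staying in (bolt down), 0.020 hard stop; a spring pushes out, 4 N at 0, 10 N at the stop. Push-push: press to within 1 mm of the stop and let go: it swaps between out and in; a press 3 mm short of the stop changes nothing. With the hatch 12 to 27 mm open the bolt lands on the strike bar and the knob stops. Starts in.
- knob_face (a point): Centre of the outer face of the round steel knob on the hatch. Head 38 mm diameter, 8 thick, on a 14 mm stem; face 26 mm above the panel when out, about 12 when in, 6 at the stop; a flat ring 54 wide, 2 high lies on the panel under it. Axes: x the hatch's opening direction (bin's +x), y up the slope, z out of the slope (press along -z). 40 mm from the hatch's shutting edge.
- knob_home (a point): Point fixed on the bin where the centre of the knob's face is when the hatch is fully shut and the knob stands out; axes as the bin's.
- rose: Bystander: green watering rose, a cone 76 mm wide, 75 high, standing on its face in front of the bin; origin under its centre.
- tag_holder: Bystander: white plastic pot tag holder 90 x 55 x 60 mm with tags to 100 mm high, in front of the bin; origin under its centre.
- hammer: Bystander: steel claw hammer lying on the bench, 293 mm long along its x; origin under the shaft.
- glass_bottle: Bystander: clear glass bottle, 70 mm wide, 200 high, upright; origin under its centre.

How it is judged:
On the way, in this order (a step that is already met when the one before it is completed fails the run):
1. the knob has popped out (value of joint knob below 0.006 m), for 0.1 s.
2. the hatch is slid fully shut (value of joint hatch below 0.007 m), for 0.1 s.
At the end, for the whole second after the job is handed in: the hatch is shut to within 7 mm, the knob stays in by itself (joint between 11 and 17.5 mm, not held down at its stop), hatch and knob at rest, and the rose, tag holder, hammer and bottle were not moved by more than 40 mm (value of joint hatch below 0.007 m and value of joint knob between 0.011 and 0.0175 m and velocity of joint knob between -0.01 and 0.01 m/s and velocity of joint hatch between -0.01 and 0.01 m/s); the robot touches nothing.
It fails at once if the watering rose, tag holder, hammer or bottle is moved by more than 40 mm (distance of any of rose, tag_holder, hammer, glass_bottle from where it was at the start of the episode above 0.04 m).
It also fails if it takes over 51 s, if anything falls off the work surface, if the arm or the gripper's body presses on something with over 40 N, if the wrist force passes 120 N, or if a joint passes its speed limit or range.

## Robot

A 7-joint arm with a two-finger parallel gripper is mounted at the origin on the work surface. World frame = base frame: x ahead of the robot, y to its left, z up, the work surface at z = 0. Lengths are in m, angles in rad, forces in N, time in s.
With the tool pointing down it reaches from about 0.4 to 0.85 m from the base axis. Payload 4.5 kg.
Tool frame: the origin (TCP) lies midway between the tips of the shut fingers; the grasp point (between the pads) lies 19 mm behind it (manip.grip_point_offset is the distance from the TCP to the grasp point, in m); z points along the fingers, x is the direction in which the jaws open and shut, and the axes are right-handed (so a half turn about z gives the same grasp; the last joint's range is limited). The gripper opens to 88 mm and grips with 3 to 60 N. Pads are 18 mm wide; open, the fingers measure 123 mm over their backs; the gripper's body (75 mm by 187 mm) begins 45 mm behind the grasp point.
Start: joints at [1.226, 0.689, -0.195, 1.565, 0.157, 0.902, -0.215], TCP at [0.231, -0.581, 0.199] pointing down, gripper open.
Joint ranges: [-3.01, 3.01], [-0.46, 2.08], [-1.47, 1.51], [0.13, 2.56], [-1, 4.14], [0.04, 2.09], [-2.66, 2.66]. Speed limits (rad/s): [2.57, 2.57, 3.14, 3.14, 3.14, 3.14, 3.14].

## Interface

Orientations are given as a unit quaternion [w, x, y, z].
In Python, from plant import observe, imaging, job, manip gives the robot as it stands.
- The arm moves only by the tool arm_command, never from a script. Its argument "increments" is a list that holds one entry, the list of rows, each a list of 7 numbers: the shift along the tool's x, y, z in mm, then the turn, a rotation vector about the tool's x, y, z in rad, then the closure, from 0 (fully open) to 1 (shut). In form: [[[x, y, z, rx, ry, rz, claw], ...]]. A call has exactly 8 rows; each row shifts and turns the commanded pose from where the row before left it, along the tool's axes as they then stand; what a row does not reach is not made up. A row lasts 1/12 s, in which the tool goes at most 41.7 mm and 7.16 degrees, less where a joint would pass 70% of its speed; a pose out of reach is approached as far as the arm can. A call with a gripper value outside its range is refused whole. The fingers move at their own pace and stop on an object; "force" is the grip in N (left out, the last holds). Time passes only in rows, so rows that do not move let the fingers close, or fill a call up. It gives the time, the measured TCP pose, the force and the opening at its end, in the units of the state.
- observe(): the state, without advancing time (a new reading comes with each control period).
- imaging.get_image(name): name is "scene" or "top" or "wrist"; returns the picture (420x560x3 uint8, blue, green, red); there is no depth.
- imaging.get_calibration(name): a dict with "fovy" (degrees; the focal length in pixels is half the picture's height over the tangent of half this angle, whatever the lens; pixels are square), "cx", "cy" (the principal point, pixels), "extrinsics" (4x4, takes a point from camera to world coordinates). Camera axes: x right, y down, z forward; pixel columns grow to the right and rows downward; lengths in m; the calibration is good to about 2 mm. A picture is of the moment at which its call begins: read the wrist's pose just before it. get_calibration takes no time and is no camera call; for the wrist camera it gives the pose at the moment of the call.
- job.sign_off(): hands the job in, once; it reports no verdict.
The state is a dict: "time_s": time; "qpos": joint angles; "qvel": joint speeds; "effort": joint torques, N m; "ee_pos": TCP position; "tcp_rot": TCP orientation; "wrist_force": force on the tool from outside, world axes, zero at the start; "moment": the same for the moment, N m; "finger_gap": finger opening in m.
Only numpy, scipy, OpenCV 4.12 (cv2) and the standard library are available. Lean on these libraries where they do the work, as an engineer would, in place of code of your own. Each camera call takes 0.05 s, during which the arm holds its last target.

## Working session

There is one attempt and no reset: what is moved stays moved. The work goes in short steps, Python scripts to look and compute and a tool call to move; the robot and the scene stay as the last step left them, time stands still between calls to the robot, and variables do not carry over. Pictures are saved under pics/ and viewed, and the job is handed in when it is done.

Besides the shell and the picture viewer there is one more tool, called after "Request:" as name(argument=value, ...), one argument or row to a line, values as JSON. arm_command: Moves the arm, as the interface text tells. Its arguments: {"type":"object","properties":{"increments":{"type":"array"},"force":{"type":"number"}},"required":["increments"]}

```bash
mkdir -p pics; ls; python3 - <<'E'
from plant import observe, imaging, job, manip
import cv2
print(observe())
for n in ["scene","top","wrist"]:
    c=imaging.get_calibration(n); print(n,c)
    cv2.imwrite(f"pics/{n}0.png",imaging.get_image(n))
E
```

```text
pics
{'time_s': 0.0, 'qpos': array([ 1.22582969,  0.69000569, -0.19446949,  1.56632183,  0.15728195,
        0.9025093 , -0.21508542]), 'qvel': array([ 0.00126479,  0.00056557,  0.00214746, -0.00050701,  0.00141718,
        0.00041129,  0.00190679]), 'effort': array([ 3.89223374e-05, -5.27578783e+01, -1.26708157e+00, -1.53434712e+01,
       -5.26211062e-02,  6.54359290e-03,  1.56817632e-04]), 'ee_pos': array([ 0.2307792 , -0.58007667,  0.19840134]), 'tcp_rot': array([-4.58729925e-04,  8.27593121e-01, -5.61327680e-01, -8.07520230e-04]), 'wrist_force': array([ 0.57142727, -0.41769364, -0.75721539]), 'moment': array([-0.00494454,  0.0334984 ,  0.04860339]), 'finger_gap': 0.08783560013684559}
scene {'fovy': 51.83197953007275, 'cx': 283.3253701578662, 'cy': 211.95563254608172, 'extrinsics': array([[-0.6428519 ,  0.53040852, -0.55263753,  1.18406376],
       [ 0.7658218 ,  0.42990283, -0.47822644,  0.35049026],
       [-0.01607494, -0.73065064, -0.68256226,  0.81819758],
       [ 0.        ,  0.        ,  0.        ,  1.        ]])}
top {'fovy': 49.113672418776105, 'cx': 274.77326170962095, 'cy': 211.68498998766094, 'extrinsics': array([[ 1.09258981e-02, -9.96430386e-01,  8.37084900e-02,
         5.22620027e-01],
       [-9.99939241e-01, -1.10099758e-02, -5.42838387e-04,
        -1.33372067e-01],
       [ 1.46252912e-03, -8.36974730e-02, -9.96490137e-01,
         1.22980408e+00],
       [ 0.00000000e+00,  0.00000000e+00,  0.00000000e+00,
         1.00000000e+00]])}
wrist {'fovy': 61.643711413059194, 'cx': 279.9269199407551, 'cy': 214.00062701743752, 'extrinsics': array([[ 0.36999612, -0.89586897, -0.24601152,  0.29330617],
       [-0.92903068, -0.35741626, -0.09568499, -0.55474407],
       [-0.0022073 ,  0.26395533, -0.96453238,  0.38413572],
       [ 0.        ,  0.        ,  0.        ,  1.        ]])}
```

View pics/scene0.png

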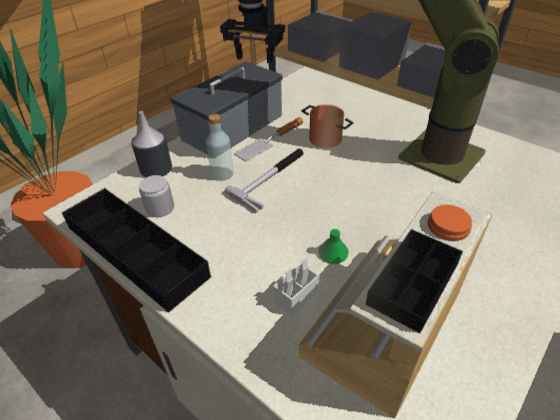

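View pics/top0.png

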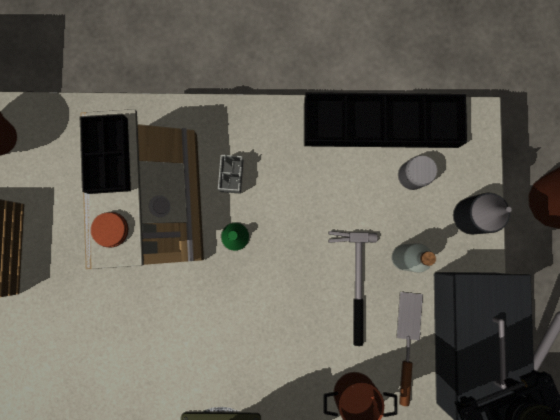

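View pics/wrist0.png

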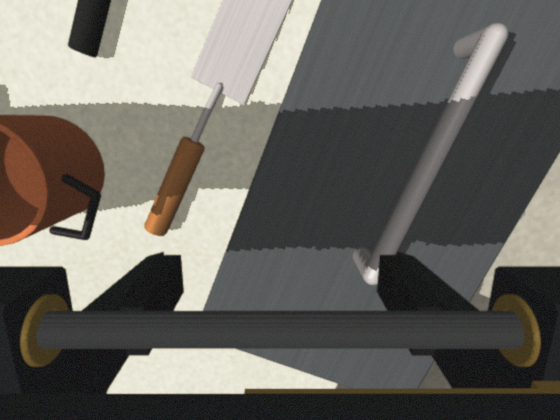

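```bash
python3 - <<'E'
import cv2,numpy as np
t=cv2.imread("pics/top0.png");c=t[100:280,70:260]
c=np.clip(255*(c/255.)**.5,0,255).astype('uint8')
cv2.imwrite("pics/top0z.png",cv2.resize(c,None,fx=3.3,fy=3.3,interpolation=cv2.INTER_CUBIC))
t=cv2.imread("pics/scene0.png");c=t[180:410,260:510]
cv2.imwrite("pics/scene0z.png",cv2.resize(c,None,fx=2.6,fy=2.6,interpolation=cv2.INTER_CUBIC))
E
```

```text
(no output)
```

View pics/top0z.png

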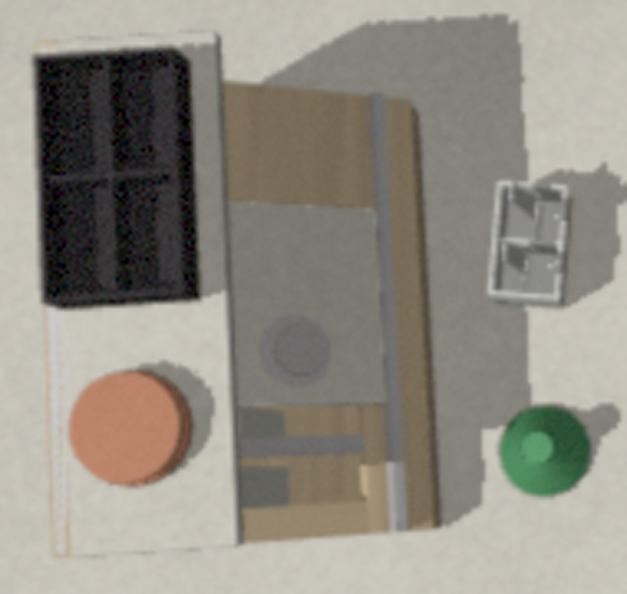

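View pics/scene0z.png

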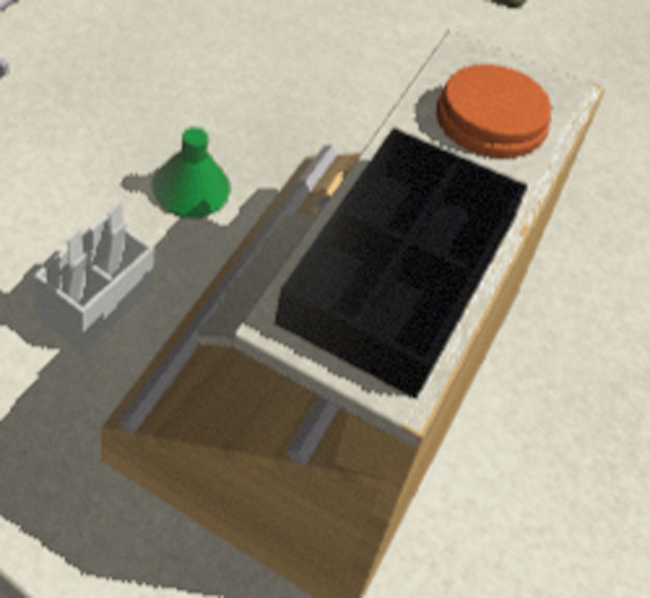

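```bash
cat > h.py <<'E'
import numpy as np,cv2
from scipy.optimize import least_squares
from scipy.spatial.transform import Rotation as R
from plant import observe, imaging, job, manip
def proj(c,P):
    f=210/np.tan(np.radians(c["fovy"]/2)); E=c["extrinsics"]
    q=(np.atleast_2d(P)-E[:3,3])@E[:3,:3]
    return np.c_[c["cx"]+f*q[:,0]/q[:,2], c["cy"]+f*q[:,1]/q[:,2]]
def ray(c,uv):
    f=210/np.tan(np.radians(c["fovy"]/2)); E=c["extrinsics"]
    d=E[:3,:3]@np.array([(uv[0]-c["cx"])/f,(uv[1]-c["cy"])/f,1]); return E[:3,3],d
E
python3 - <<'E'
from h import *
T=imaging.get_calibration("top");S=imaging.get_calibration("scene")
tz=lambda x,y:(x/3.3+70,y/3.3+100); sz=lambda x,y:(x/2.6+260,y/2.6+180)
M=[(T,tz(218,36),(.17,-.007,.25)),(T,tz(240,545),(-.17,-.007,.25)),(T,tz(36,42),(.17,.106,.25)),(T,tz(53,556),(-.17,.106,.25)),
(T,tz(412,100),(.17,-.106,.05)),(T,tz(438,527),(-.17,-.106,.05)),
(S,sz(238,330),(.17,-.007,.25)),(S,sz(448,30),(-.17,-.007,.25)),(S,sz(420,436),(.17,.106,.25)),(S,sz(600,90),(-.17,.106,.25)),(S,sz(103,430),(.17,-.106,.05))]
def pose(p,P): return R.from_euler('z',p[2]).apply(P)+[p[0],p[1],0]
def res(p): return np.concatenate([(proj(c,pose(p,np.array(P)))[0]-uv) for c,uv,P in M])
for l in (1,):
  s=least_squares(res,[.53,.3,0],loss='soft_l1');print(s.x,np.degrees(s.x[2]));print(res(s.x).reshape(-1,2).round(1))
p=s.x
n=np.array([0,-.574,.819]);sl=np.array([0,.819,.574]);Rb=R.from_euler('z',p[2]).as_matrix()
def loc(c,uv,h): # intersect with plane h above slope -> (x, s from mid-slope)
    o,d=ray(c,uv); o=Rb.T@(o-[p[0],p[1],0]); d=Rb.T@d
    q0=np.array([0,0,.12])+n*h; t=n@(q0-o)/(n@d); q=o+t*d
    return q, q[0], sl@(q-q0)
for h in (.012,.021): print("knob",loc(T,tz(300,347),h))
for h in (0,.009): 
  print(h,[np.round(loc(T,tz(*z),h)[1:],4) for z in ((230,203),(377,208),(240,404),(386,402))])
E
```

```text
[0.65654536 0.16919183 0.08438767] 4.83505711752847
[[-2.6 -2.1]
 [-1.6  0.2]
 [ 0.7 -0.2]
 [ 1.7  0.8]
 [-0.2 -0.7]
 [-0.3  0.2]
 [ 0.2  2.5]
 [ 0.9 -0.1]
 [-0.1 -0.5]
 [-0.1 -1.6]
 [-2.  -1.4]]
knob (array([-0.02976936, -0.02391342,  0.11789565]), np.float64(-0.029769357595334583), np.float64(-0.020792987095951287))
knob (array([-0.03086283, -0.02616743,  0.12730754]), np.float64(-0.030862832395469414), np.float64(-0.01723659682106898))
0 [array([0.0781, 0.0221]), array([ 0.0802, -0.0939]), array([-0.0697,  0.0221]), array([-0.0711, -0.092 ])]
0.009 [array([0.0761, 0.0252]), array([ 0.0782, -0.0897]), array([-0.0705,  0.0252]), array([-0.0718, -0.0879])]
```

```bash
cat >> h.py <<'E'
BP=np.array([0.65654536,0.16919183,0.0]); YAW=0.0844
Rb=R.from_euler('z',YAW).as_matrix()
sl=np.array([0,.8192,.5736]); n=np.array([0,-.5736,.8192])
# slope frame: x bin x, s up-slope, h normal, origin at bin (0,0,.12)
def S2W(x,s,h): return BP+Rb@(np.array([x,0,.12])+sl*s+n*h)
def W2S(P): q=Rb.T@(np.asarray(P)-BP)-[0,0,.12]; return np.array([q[0],sl@q,n@q])*1000
TR=Rb@np.array([[1,0,0],-sl,-n]).T   # tool x=bin x, y=-upslope, z=-normal
def plan(P,Rt,rows=8,vmax=40,wmax=.12,wmax_rot=None):
    o=observe(); p=o["ee_pos"]; q=o["tcp_rot"]; r=R.from_quat(q,scalar_first=True)
    rt=R.from_matrix(Rt); out=[]
    dv=(r.inv()*rt).as_rotvec(); 
    N=int(np.ceil(max(np.linalg.norm(P-p)*1000/vmax,np.linalg.norm(dv)/wmax,1)))
    for i in range(N):
        d=r.as_matrix().T@(P-p)/N*1000; w=dv/N
        out.append([*d.round(1),*w.round(3)]); r=r*R.from_rotvec(w)
    print("rows",N)
    for x in out: print([float(v) for v in x])
def st():
    o=observe(); r=R.from_quat(o["tcp_rot"],scalar_first=True)
    print("t",round(o["time_s"],2),"xyz",o["ee_pos"].round(4),"slope mm",W2S(o["ee_pos"]).round(1),"roterr",(r.inv()*R.from_matrix(TR)).as_rotvec().round(3),"F tool",(r.inv().apply(o["wrist_force"])).round(1),"gap",round(o["finger_gap"],3),"q",o["qpos"].round(2))
E
python3 - <<'E'
from h import *
print(dir(manip)); st()
print(np.linalg.det(TR))
plan(np.array([.35,-.35,.40]),TR)
print(S2W(-.031,-.018,.021),S2W(-.031,-.018,.1))
E
```

```text
['Unreachable', '__class__', '__delattr__', '__dict__', '__dir__', '__doc__', '__eq__', '__format__', '__ge__', '__getattribute__', '__getstate__', '__gt__', '__hash__', '__init__', '__init_subclass__', '__le__', '__lt__', '__module__', '__ne__', '__new__', '__reduce__', '__reduce_ex__', '__repr__', '__setattr__', '__sizeof__', '__str__', '__subclasshook__', '__weakref__', 'grip_point_offset']
t 0.15 xyz [ 0.2309 -0.5802  0.1986] slope mm [-487.3 -537.2  472.1] roterr [ 0.524 -0.388 -1.234] F tool [ 0.5 -0.2 -1.1] gap 0.088 q [ 1.23  0.69 -0.19  1.57  0.16  0.9  -0.22]
1.0001056
rows 12
[-14.2, -16.3, -16.8, 0.044, -0.032, -0.103]
[-12.9, -18.4, -15.6, 0.044, -0.032, -0.103]
[-11.4, -20.3, -14.3, 0.044, -0.032, -0.103]
[-9.7, -22.0, -13.1, 0.044, -0.032, -0.103]
[-7.7, -23.4, -11.8, 0.044, -0.032, -0.103]
[-5.6, -24.6, -10.5, 0.044, -0.032, -0.103]
[-3.4, -25.5, -9.3, 0.044, -0.032, -0.103]
[-1.0, -26.1, -8.1, 0.044, -0.032, -0.103]
[1.5, -26.4, -6.9, 0.044, -0.032, -0.103]
[4.0, -26.4, -5.9, 0.044, -0.032, -0.103]
[6.5, -26.1, -4.9, 0.044, -0.032, -0.103]
[9.0, -25.5, -4.0, 0.044, -0.032, -0.103]
[0.6279142 0.1398827 0.1268784] [0.6317342 0.0947296 0.1915952]
```

Request:
arm_command(
  increments=[
    [[0, 0, -38, 0, 0, -0.1, 1], [0, 0, -38, 0, 0, -0.1, 1], [0, 0, -38, 0, 0, -0.1, 1], [0, 0, -38, 0, 0, -0.1, 1], [0, -30, 0, 0.04, -0.03, -0.1, 1], [0, -30, 0, 0.04, -0.03, -0.1, 1], [0, -30, 0, 0.04, -0.03, -0.1, 1], [0, -30, 0, 0.04, -0.03, -0.1, 1]],
  ],
  force=20,
)

```text
time_s: 0.82
ee_pos: [0.3029, -0.4846, 0.3588]
tcp_rot: [-0.097, 0.976, -0.191, -0.025]
wrist_force: [0.6, -1.3, -0.4]
finger_gap: 0.0369
```

```bash
python3 - <<'E'
from h import *
st()
plan(S2W(-.031,-.018,.13),TR)
E
```

```text
t 0.82 xyz [ 0.3029 -0.4846  0.3588] slope mm [-407.5 -372.2  552.2] roterr [ 0.401 -0.102 -0.462] F tool [1.1 1.  0.2] gap 0.037 q [ 1.24  0.6  -0.47  1.29  0.13  1.46  0.41]
rows 17
[6.5, -35.8, 14.6, 0.024, -0.006, -0.027]
[7.6, -35.3, 15.4, 0.024, -0.006, -0.027]
[8.6, -34.7, 16.2, 0.024, -0.006, -0.027]
[9.7, -34.1, 16.9, 0.024, -0.006, -0.027]
[10.7, -33.4, 17.7, 0.024, -0.006, -0.027]
[11.7, -32.7, 18.4, 0.024, -0.006, -0.027]
[12.7, -31.9, 19.1, 0.024, -0.006, -0.027]
[13.7, -31.1, 19.7, 0.024, -0.006, -0.027]
[14.6, -30.2, 20.4, 0.024, -0.006, -0.027]
[15.5, -29.3, 21.0, 0.024, -0.006, -0.027]
[16.5, -28.4, 21.6, 0.024, -0.006, -0.027]
[17.3, -27.4, 22.1, 0.024, -0.006, -0.027]
[18.2, -26.4, 22.7, 0.024, -0.006, -0.027]
[19.1, -25.3, 23.1, 0.024, -0.006, -0.027]
[19.9, -24.3, 23.6, 0.024, -0.006, -0.027]
[20.7, -23.2, 24.1, 0.024, -0.006, -0.027]
[21.4, -22.0, 24.5, 0.024, -0.006, -0.027]
```

Request:
arm_command(
  increments=[
    [[7, -36, 0, 0.05, -0.012, -0.055, 1], [8, -36, 4, 0.05, -0.012, -0.055, 1], [9, -35, 6, 0.05, -0.012, -0.055, 1], [10, -34, 8, 0.05, -0.012, -0.055, 1], [11, -33, 10, 0.05, -0.012, -0.055, 1], [12, -33, 12, 0.05, -0.012, -0.055, 1], [13, -32, 14, 0.05, -0.012, -0.055, 1], [14, -31, 15, 0.05, -0.012, -0.055, 1]],
  ],
)

```text
time_s: 1.48
ee_pos: [0.4392, -0.2257, 0.3868]
tcp_rot: [-0.3, 0.954, 0.028, -0.011]
wrist_force: [-0.0, -0.4, 0.1]
finger_gap: 0.0002
```

```bash
python3 - <<'E'
from h import *
st()
plan(S2W(-.031,-.018,.13),TR)
E
```

```text
t 1.48 xyz [ 0.4392 -0.2257  0.3868] slope mm [-249.9 -154.3  433.7] roterr [ 0.002 -0.011 -0.023] F tool [-0.1  0.3 -0.4] gap 0.0 q [ 1.06  0.65 -0.71  1.37 -0.14  1.55  0.48]
rows 10
[21.2, -14.2, 30.6, 0.0, -0.001, -0.002]
[21.3, -14.1, 30.6, 0.0, -0.001, -0.002]
[21.4, -14.1, 30.5, 0.0, -0.001, -0.002]
[21.4, -14.0, 30.5, 0.0, -0.001, -0.002]
[21.5, -14.0, 30.5, 0.0, -0.001, -0.002]
[21.6, -13.9, 30.5, 0.0, -0.001, -0.002]
[21.6, -13.8, 30.5, 0.0, -0.001, -0.002]
[21.7, -13.8, 30.4, 0.0, -0.001, -0.002]
[21.8, -13.7, 30.4, 0.0, -0.001, -0.002]
[21.8, -13.7, 30.4, 0.0, -0.001, -0.002]
```

Request:
arm_command(
  increments=[
    [[24, -16, 27, 0, -0.002, -0.003, 1], [24, -16, 27, 0, -0.002, -0.003, 1], [24, -16, 27, 0, -0.002, -0.003, 1], [24, -16, 27, 0, -0.002, -0.003, 1], [24, -16, 27, 0, -0.001, -0.003, 1], [24, -16, 27, 0, -0.001, -0.003, 1], [24, -16, 27, 0, -0.001, -0.003, 1], [24, -16, 27, 0, 0, -0.002, 1]],
  ],
)

```text
time_s: 2.15
ee_pos: [0.6148, 0.0153, 0.2807]
tcp_rot: [-0.298, 0.954, 0.039, -0.013]
wrist_force: [0.8, -0.7, 0.2]
finger_gap: 0.0004
```

```bash
python3 - <<'E'
from h import *
st()
w=imaging.get_calibration("wrist"); np.save("w1.npy",w)
cv2.imwrite("pics/w1.png",imaging.get_image("wrist"))
cv2.imwrite("pics/t1.png",cv2.resize(imaging.get_image("top")[80:290,60:340],None,fx=2.5,fy=2.5))
print(proj(w,[S2W(-.031,-.018,.021)]))
E
```

```text
t 2.15 xyz [0.6148 0.0153 0.2807] slope mm [-54.5 -30.6 217.5] roterr [ 0.005 -0.001 -0.002] F tool [ 0.7  0.5 -0.6] gap 0.0 q [ 0.57  0.79 -0.69  1.41 -0.14  1.14  0.17]
[[301.95719115 170.21926896]]
```

View pics/w1.png

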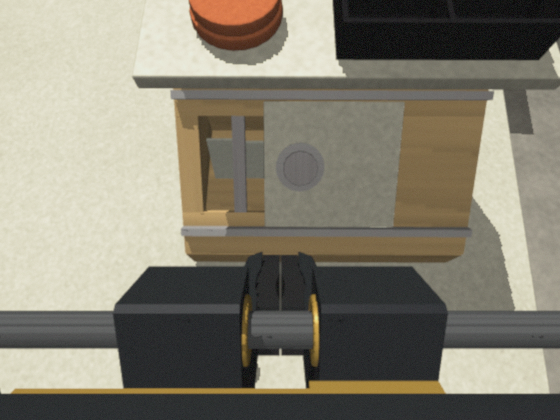

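View pics/t1.png

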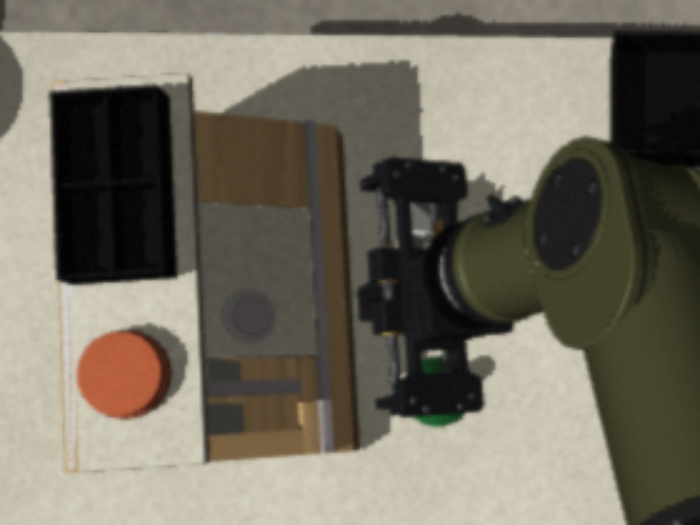

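```bash
cat >> h.py <<'E'
def loc(c,uv,h):
    o,d=ray(c,uv); N=Rb@n; q0=S2W(0,0,h); t=N@(q0-o)/(N@d); return W2S(o+t*d).round(1)
E
python3 - <<'E'
from h import *
w=np.load("w1.npy",allow_pickle=True).item()
im=cv2.imread("pics/w1.png"); cv2.imwrite("pics/w1z.png",cv2.resize(im[80:270,165:500],None,fx=2.3,fy=2.3,interpolation=cv2.INTER_CUBIC))
print("knob",loc(w,(300,168),.021),"panelL",loc(w,(264,165),.009),"panelR",loc(w,(402,165),.009),"low",loc(w,(300,228),.009),"up",loc(w,(300,101),.009))
print("bar",loc(w,(232,165),.0),loc(w,(246,165),.0),"openingL",loc(w,(203,165),0), "wall",loc(w,(180,165),0),loc(w,(478,165),0))
plan(S2W(-.031,-.018,.05),TR)
E
```

```text
knob [-33.2 -15.6  21. ] panelL [-72.7 -13.8   9. ] panelR [ 81.4 -14.2   9. ] low [-31.6 -87.8   9. ] up [-33.4  54.2   9. ]
bar [-109.7  -15.     0. ] [-93.7 -15.    0. ] openingL [-142.8  -14.9    0. ] wall [-169.1  -14.8    0. ] [171.3 -15.6  -0. ]
rows 5
[5.0, -1.3, 32.7, -0.0, 0.001, 0.001]
[5.0, -1.3, 32.7, -0.0, 0.001, 0.001]
[5.0, -1.3, 32.7, -0.0, 0.001, 0.001]
[4.9, -1.4, 32.7, -0.0, 0.001, 0.001]
[4.9, -1.4, 32.7, -0.0, 0.001, 0.001]
```

View pics/w1z.png

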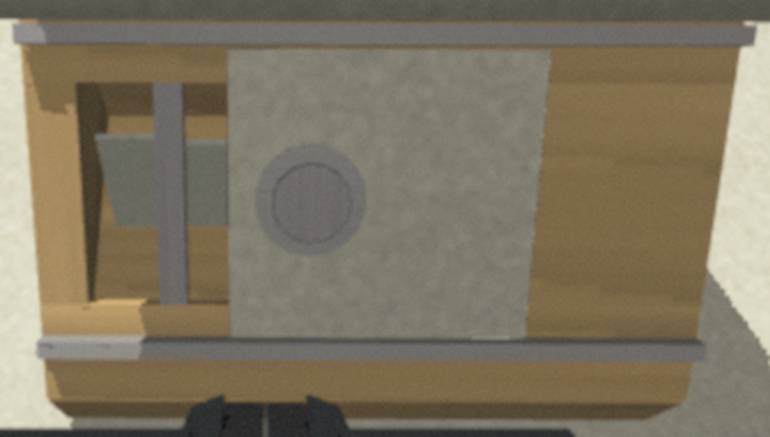

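Request:
arm_command(
  increments=[
    [[4.5, -3, 35, 0, 0, 0, 1], [4.5, -3, 35, 0, 0, 0, 1], [4.5, -3, 35, 0, 0, 0, 1], [4.5, -2, 30, 0, 0, 0, 1], [4, -2, 22, 0, 0, 0, 1], [0, -1, 12, 0, 0, 0, 1], [0, 0, 8, 0, 0, 0, 1], [0, 0, 0, 0, 0, 0, 1]],
  ],
)

```text
time_s: 2.92
ee_pos: [0.6255, 0.1283, 0.143]
tcp_rot: [-0.298, 0.953, 0.04, -0.014]
wrist_force: [-0.3, 0.2, -0.1]
finger_gap: 0.0006
```

```bash
python3 - <<'E'
from h import *
st()
cv2.imwrite("pics/w2.png",imaging.get_image("wrist"))
E
```

```text
t 2.92 xyz [0.6255 0.1283 0.143 ] slope mm [-34.4 -18.1  40.7] roterr [ 0.004  0.002 -0.002] F tool [-0.3 -0.2  0.2] gap 0.001 q [ 0.39  0.94 -0.66  1.57 -0.12  0.77  0.12]
```

View pics/w2.png

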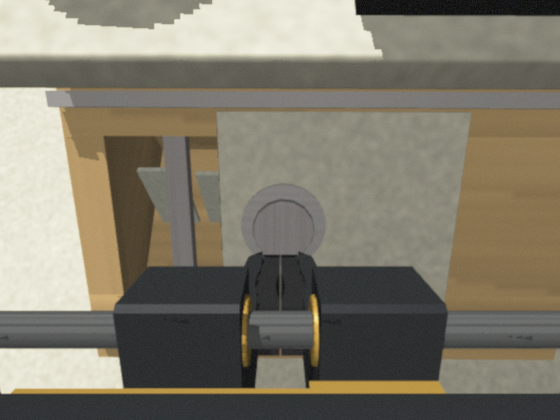

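Request:
arm_command(
  increments=[
    [[2, 0, 6, 0, 0, 0, 1], [0, -1, 6, 0, 0, 0, 1], [0, 0, 4, 0, 0, 0, 1], [0, 0, 3, 0, 0, 0, 1], [0, 0, 2, 0, 0, 0, 1], [0, 0, 1.5, 0, 0, 0, 1], [0, 0, 1, 0, 0, 0, 1], [0, 0, 0, 0, 0, 0, 1]],
  ],
)

```text
time_s: 3.63
ee_pos: [0.6276, 0.1423, 0.1256]
tcp_rot: [-0.298, 0.954, 0.039, -0.012]
wrist_force: [0.0, 0.3, -1.1]
finger_gap: 0.0005
```

```bash
python3 - <<'E'
from h import *
st()
E
```

```text
t 3.63 xyz [0.6276 0.1423 0.1256] slope mm [-31.1 -16.7  18.5] roterr [ 0.004 -0.001 -0.001] F tool [0.1 0.3 1.1] gap 0.001 q [ 0.37  0.97 -0.66  1.58 -0.12  0.73  0.12]
```

Request:
arm_command(
  increments=[
    [[0, 0, 1, 0, 0, 0, 1], [0, 0, 1, 0, 0, 0, 1], [0, 0, 1, 0, 0, 0, 1], [0, 0, 0, 0, 0, 0, 1], [0, 0, 0, 0, 0, 0, 1], [0, 0, 0, 0, 0, 0, 1], [0, 0, 0, 0, 0, 0, 1], [0, 0, 0, 0, 0, 0, 1]],
  ],
)

```text
time_s: 4.3
ee_pos: [0.6276, 0.1439, 0.1232]
tcp_rot: [-0.298, 0.954, 0.039, -0.012]
wrist_force: [-0.8, 0.0, 0.4]
finger_gap: 0.0005
```

```bash
python3 - <<'E'
from h import *
st()
E
```

```text
t 4.3 xyz [0.6276 0.1439 0.1232] slope mm [-31.  -16.8  15.7] roterr [ 0.004 -0.001 -0.001] F tool [-0.8 -0.3 -0.3] gap 0.0 q [ 0.37  0.97 -0.66  1.58 -0.12  0.72  0.12]
```

Request:
arm_command(
  increments=[
    [[0, 0, 1, 0, 0, 0, 1], [0, 0, 1, 0, 0, 0, 1], [0, 0, 1, 0, 0, 0, 1], [0, 0, 1, 0, 0, 0, 1], [0, 0, 0, 0, 0, 0, 1], [0, 0, 0, 0, 0, 0, 1], [0, 0, 0, 0, 0, 0, 1], [0, 0, 0, 0, 0, 0, 1]],
  ],
)

```text
time_s: 4.97
ee_pos: [0.6274, 0.1462, 0.1199]
tcp_rot: [-0.298, 0.954, 0.039, -0.012]
wrist_force: [-0.3, -0.1, -0.0]
finger_gap: 0.0007
```

```bash
python3 - <<'E'
from h import *
st()
cv2.imwrite("pics/w3.png",imaging.get_image("wrist"))
E
```

```text
t 4.97 xyz [0.6274 0.1462 0.1199] slope mm [-31.  -16.8  11.6] roterr [ 0.004 -0.001 -0.001] F tool [-0.3  0.1 -0. ] gap 0.001 q [ 0.36  0.98 -0.66  1.59 -0.11  0.72  0.12]
```

View pics/w3.png

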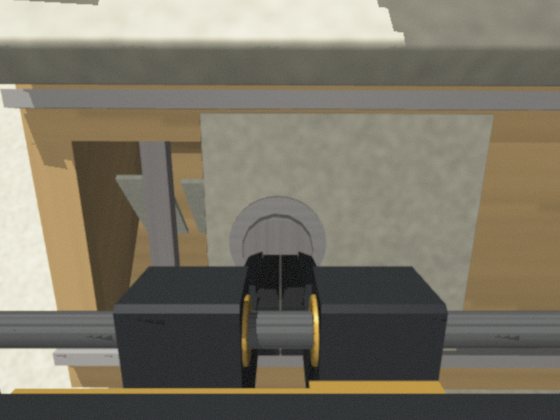

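Request:
arm_command(
  increments=[
    [[0, 0, 1, 0, 0, 0, 1], [0, 0, 1, 0, 0, 0, 1], [0, 0, 1, 0, 0, 0, 1], [0, 0, 1, 0, 0, 0, 1], [0, 0, 0, 0, 0, 0, 1], [0, 0, 0, 0, 0, 0, 1], [0, 0, 0, 0, 0, 0, 1], [0, 0, 0, 0, 0, 0, 1]],
  ],
)

```text
time_s: 5.68
ee_pos: [0.6272, 0.1485, 0.1166]
tcp_rot: [-0.298, 0.954, 0.039, -0.012]
wrist_force: [0.4, 0.5, 0.3]
finger_gap: 0.0005
```

```bash
python3 - <<'E'
from h import *
st()
E
```

```text
t 5.68 xyz [0.6272 0.1485 0.1166] slope mm [-31.  -16.8   7.6] roterr [ 0.004 -0.001 -0.001] F tool [ 0.4 -0.5  0. ] gap 0.0 q [ 0.36  0.98 -0.66  1.59 -0.11  0.71  0.12]
```

```bash
python3 - <<'E'
from h import *
st()
w=imaging.get_calibration("wrist"); np.save("w4.npy",w)
im=imaging.get_image("wrist"); cv2.imwrite("pics/w4.png",im)
cv2.imwrite("pics/w4z.png",cv2.resize(im[80:380,130:430],None,fx=2,fy=2,interpolation=cv2.INTER_CUBIC))
o=observe();print("tcp px",proj(w,[o["ee_pos"]]))
T=imaging.get_calibration("top");S=imaging.get_calibration("scene")
im=imaging.get_image("top");cv2.imwrite("pics/t4z.png",cv2.resize(im[100:280,70:260],None,fx=3.3,fy=3.3,interpolation=cv2.INTER_CUBIC))
print(proj(T,[o["ee_pos"]]))
E
```

```text
t 5.68 xyz [0.6272 0.1485 0.1166] slope mm [-31.  -16.8   7.6] roterr [ 0.004 -0.001 -0.001] F tool [ 0.4 -0.5  0. ] gap 0.0 q [ 0.36  0.98 -0.66  1.59 -0.11  0.71  0.12]
tcp px [[280.7680969  244.67547219]]
[[158.70578572 205.87206616]]
```

View pics/w4z.png

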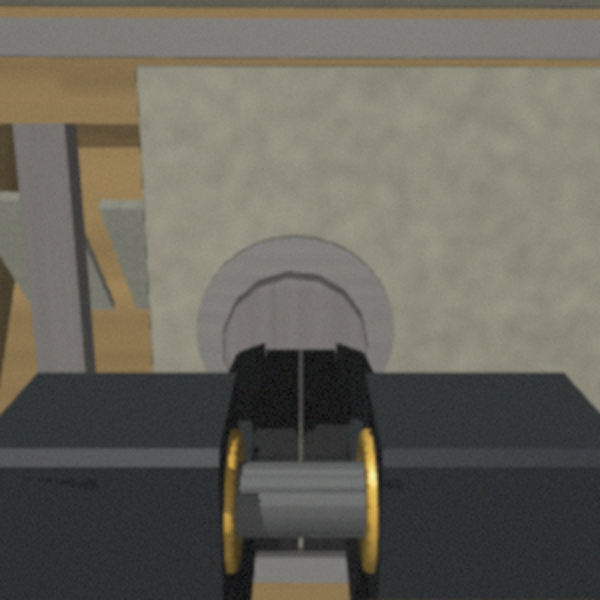

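View pics/t4z.png

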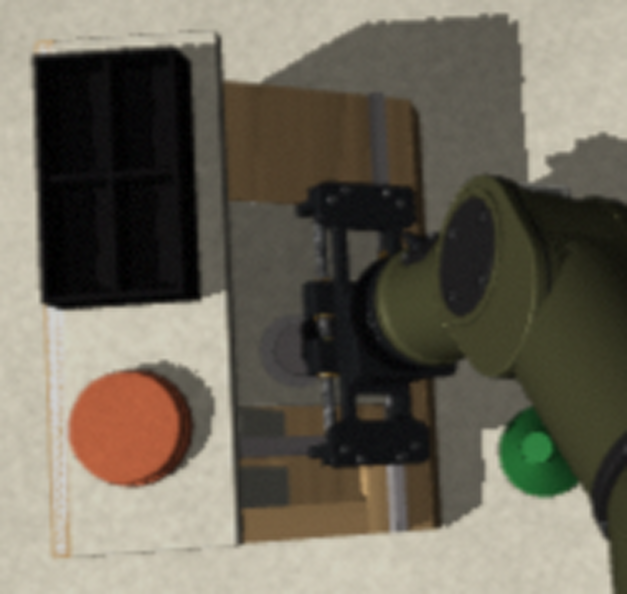

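```bash
python3 - <<'E'
from h import *
w=np.load("w4.npy",allow_pickle=True).item();w1=np.load("w1.npy",allow_pickle=True).item()
E=w["extrinsics"];f=210/np.tan(np.radians(w["fovy"]/2));print("f",f)
tcp=np.array([0.6272,0.1485,0.1166]);print("cam depth tcp",(tcp-E[:3,3])@E[:3,2],"cam slope",W2S(E[:3,3]), "axis in slope",W2S(E[:3,3]+E[:3,2])-W2S(E[:3,3]))
print("tip px ->", [proj(w,[tcp+ Rb@(n*d)]) for d in (.003,.006,.01)])
# fit knob h from ring/head top edge in w4 & centre in w1
im1=lambda x,y:(x/2.3+165,y/2.3+80); im4=lambda x,y:(x/2+130,y/2+80)
M=[]
# head: w1 left/right/top/bottom extremes ; w4 left,right,top
hd=[(w1,im1(272,203),(-1,0)),(w1,im1(352,203),(1,0)),(w1,im1(312,162),(0,1)),(w1,im1(312,244),(0,-1)),(w4:=w,im4(223,335),(-1,0)),(w,im4(368,335),(1,0)),(w,im4(296,273),(0,1))]
rg=[(w1,im1(256,200),(-1,0)),(w1,im1(367,200),(1,0)),(w1,im1(312,143),(0,1)),(w1,im1(312,255),(0,-1)),(w,im4(197,325),(-1,0)),(w,im4(395,325),(1,0)),(w,im4(296,235),(0,1))]
for name,L,rad in (("head",hd,.019),("ring",rg,.027)):
    def res(p):
        r=[]
        for c,uv,d in L:
            q=proj(c,[S2W(p[0]+rad*d[0],p[1]+rad*d[1],p[2])])[0]
            r.append((q-uv)[0 if d[0] else 1])
        return r
    s=least_squares(res,[-.031,-.018,.02]);print(name,s.x*1000,np.round(res(s.x),1))
E
```

```text
f 351.9729462013684
cam depth tcp 0.19664355641132644 cam slope [-31.47750512  52.21122797 192.55812819] axis in slope [ 2.40509991e-01 -2.67130795e+02 -9.63715041e+02]
tip px -> [array([[280.79092623, 246.54980986]]), array([[280.80776499, 248.52072864]]), array([[280.8310266 , 251.24341803]])]
head [-32.56571409 -16.03701335  20.00339506] [-0.2 -0.1  0.2 -0.6  0.1  0.1  0.2]
ring [-32.44851451 -15.74869801  12.25263371] [-0.4 -0.   0.1  0.   0.1  0.1 -0.1]
```

Request:
arm_command(
  increments=[
    [[0, 0, 1, 0, 0, 0, 1], [0, 0, 1, 0, 0, 0, 1], [0, 0, 1, 0, 0, 0, 1], [0, 0, 0, 0, 0, 0, 1], [0, 0, 0, 0, 0, 0, 1], [0, 0, 0, 0, 0, 0, 1], [0, 0, 0, 0, 0, 0, 1], [0, 0, 0, 0, 0, 0, 1]],
  ],
)

```text
time_s: 6.45
ee_pos: [0.6271, 0.1502, 0.1142]
tcp_rot: [-0.298, 0.954, 0.039, -0.012]
wrist_force: [-0.1, 0.4, 0.7]
finger_gap: 0.0003
```

```bash
python3 - <<'E'
from h import *
st()
E
```

```text
t 6.45 xyz [0.6271 0.1502 0.1142] slope mm [-31.  -16.8   4.6] roterr [ 0.004 -0.001 -0.001] F tool [-0.  -0.7 -0.3] gap 0.0 q [ 0.36  0.98 -0.66  1.59 -0.11  0.7   0.12]
```

Request:
arm_command(
  increments=[
    [[0, 0, 1, 0, 0, 0, 1], [0, 0, 1, 0, 0, 0, 1], [0, 0, 1, 0, 0, 0, 1], [0, 0, 1, 0, 0, 0, 1], [0, 0, 0, 0, 0, 0, 1], [0, 0, 0, 0, 0, 0, 1], [0, 0, 0, 0, 0, 0, 1], [0, 0, 0, 0, 0, 0, 1]],
  ],
)

```text
time_s: 7.12
ee_pos: [0.6269, 0.1525, 0.1109]
tcp_rot: [-0.298, 0.954, 0.039, -0.012]
wrist_force: [-0.4, 0.0, -0.1]
finger_gap: 0.0006
```

```bash
python3 - <<'E'
from h import *
st()
w=imaging.get_calibration("wrist"); np.save("w5.npy",w)
im=imaging.get_image("wrist"); cv2.imwrite("pics/w5.png",im)
cv2.imwrite("pics/w5z.png",cv2.resize(im[80:380,130:430],None,fx=2,fy=2,interpolation=cv2.INTER_CUBIC))
E
```

```text
t 7.12 xyz [0.6269 0.1525 0.1109] slope mm [-31.  -16.9   0.6] roterr [ 0.004 -0.001 -0.001] F tool [-0.4  0.   0.1] gap 0.001 q [ 0.35  0.99 -0.66  1.59 -0.11  0.69  0.12]
```

View pics/w5z.png

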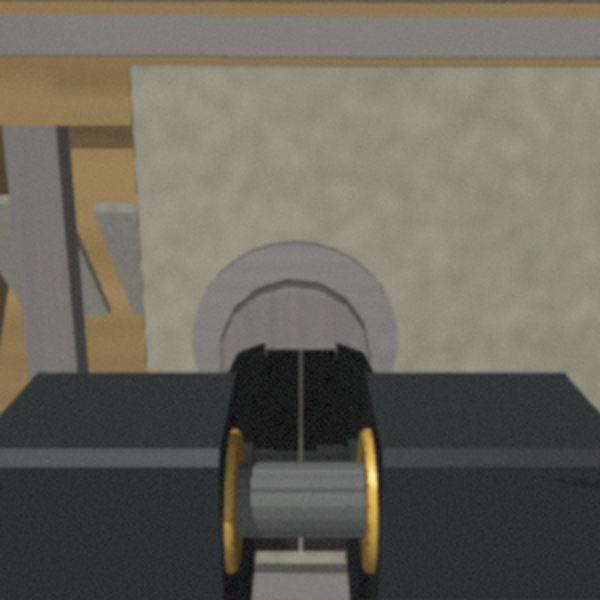

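Request:
arm_command(
  increments=[
    [[0, 0, 1, 0, 0, 0, 1], [0, 0, 1, 0, 0, 0, 1], [0, 0, 1, 0, 0, 0, 1], [0, 0, 1, 0, 0, 0, 1], [0, 0, 1, 0, 0, 0, 1], [0, 0, 0, 0, 0, 0, 1], [0, 0, 0, 0, 0, 0, 1], [0, 0, 0, 0, 0, 0, 1]],
  ],
)

```text
time_s: 7.83
ee_pos: [0.6266, 0.1554, 0.1068]
tcp_rot: [-0.298, 0.954, 0.039, -0.012]
wrist_force: [0.1, -1.2, -0.5]
finger_gap: 0.0004
```

```bash
python3 - <<'E'
from h import *
st(); print(manip.grip_point_offset)
E
```

```text
t 7.83 xyz [0.6266 0.1554 0.1068] slope mm [-31.  -16.8  -4.4] roterr [ 0.004 -0.001 -0.001] F tool [-0.   1.3 -0.3] gap 0.0 q [ 0.35  0.99 -0.65  1.6  -0.11  0.68  0.12]
0.0187
```

Request:
arm_command(
  increments=[
    [[0, 0, 1, 0, 0, 0, 1], [0, 0, 1, 0, 0, 0, 1], [0, 0, 1, 0, 0, 0, 1], [0, 0, 1, 0, 0, 0, 1], [0, 0, 1, 0, 0, 0, 1], [0, 0, 1, 0, 0, 0, 1], [0, 0, 0, 0, 0, 0, 1], [0, 0, 0, 0, 0, 0, 1]],
  ],
)

```text
time_s: 8.5
ee_pos: [0.6262, 0.1588, 0.1017]
tcp_rot: [-0.298, 0.954, 0.039, -0.012]
wrist_force: [-0.4, -0.4, 0.2]
finger_gap: 0.0006
```

```bash
python3 - <<'E'
from h import *
st()
im=imaging.get_image("wrist")
cv2.imwrite("pics/w6z.png",cv2.resize(im[80:380,130:430],None,fx=2,fy=2,interpolation=cv2.INTER_CUBIC))
im=imaging.get_image("scene")
cv2.imwrite("pics/s6z.png",cv2.resize(im[120:350,260:510],None,fx=2.6,fy=2.6,interpolation=cv2.INTER_CUBIC))
E
```

```text
t 8.5 xyz [0.6262 0.1588 0.1017] slope mm [-31.1 -16.9 -10.5] roterr [ 0.004 -0.001 -0.001] F tool [-0.4  0.2 -0.3] gap 0.001 q [ 0.34  1.   -0.65  1.6  -0.11  0.67  0.11]
```

View pics/w6z.png

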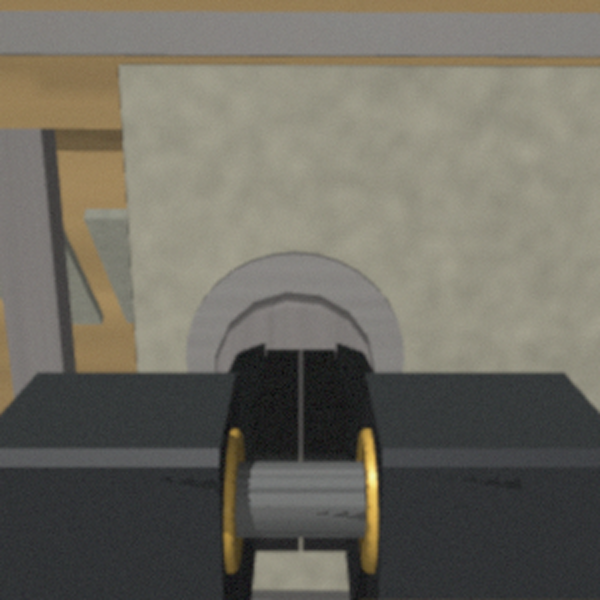

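View pics/s6z.png

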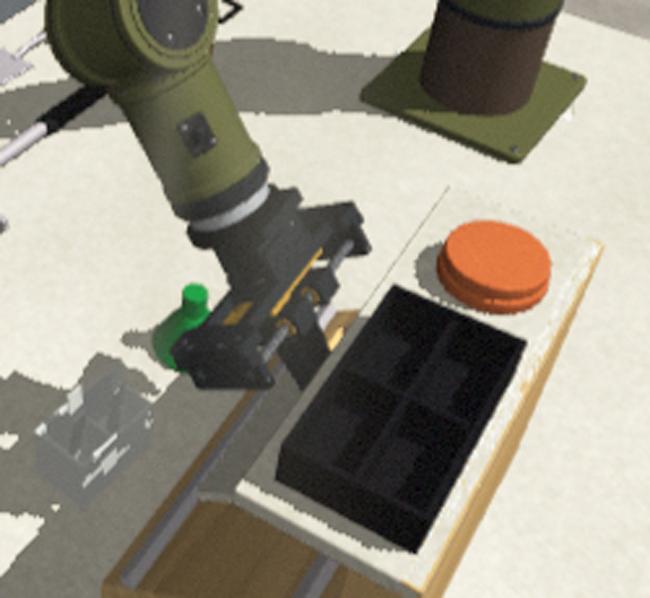

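Request:
arm_command(
  increments=[
    [[0, 0, 1, 0, 0, 0, 1], [0, 0, 1, 0, 0, 0, 1], [0, 0, 1, 0, 0, 0, 1], [0, 0, 1, 0, 0, 0, 1], [0, 0, 1, 0, 0, 0, 1], [0, 0, 1, 0, 0, 0, 1], [0, 0, 0, 0, 0, 0, 1], [0, 0, 0, 0, 0, 0, 1]],
  ],
)

```text
time_s: 9.27
ee_pos: [0.6261, 0.1617, 0.0975]
tcp_rot: [-0.298, 0.954, 0.039, -0.012]
wrist_force: [-1.8, -4.6, 5.1]
finger_gap: 0.0002
```

```bash
python3 - <<'E'
from h import *
st()
E
```

```text
t 9.27 xyz [0.6261 0.1617 0.0975] slope mm [-31.  -16.9 -15.7] roterr [ 0.004 -0.001 -0.001] F tool [-2.1  0.8 -6.7] gap 0.0 q [ 0.34  1.01 -0.65  1.6  -0.11  0.66  0.11]
```

Request:
arm_command(
  increments=[
    [[0, 0, 1, 0, 0, 0, 1], [0, 0, 1, 0, 0, 0, 1], [0, 0, 1, 0, 0, 0, 1], [0, 0, 1, 0, 0, 0, 1], [0, 0, 1, 0, 0, 0, 1], [0, 0, 0, 0, 0, 0, 1], [0, 0, 0, 0, 0, 0, 1], [0, 0, 0, 0, 0, 0, 1]],
  ],
)

```text
time_s: 9.93
ee_pos: [0.6264, 0.1644, 0.0937]
tcp_rot: [-0.298, 0.954, 0.039, -0.012]
wrist_force: [-2.0, -4.2, 6.9]
finger_gap: 0.0005
```

```bash
python3 - <<'E'
from h import *
st()
E
```

```text
t 9.93 xyz [0.6264 0.1644 0.0937] slope mm [-30.4 -16.9 -20.2] roterr [ 0.005 -0.002 -0.001] F tool [-2.4 -0.7 -7.9] gap 0.0 q [ 0.33  1.01 -0.65  1.6  -0.11  0.65  0.11]
```

Request:
arm_command(
  increments=[
    [[0, 0, 1, 0, 0, 0, 1], [0, 0, 1, 0, 0, 0, 1], [0, 0, 0.5, 0, 0, 0, 1], [0, 0, 0, 0, 0, 0, 1], [0, 0, 0, 0, 0, 0, 1], [0, 0, 0, 0, 0, 0, 1], [0, 0, 0, 0, 0, 0, 1], [0, 0, 0, 0, 0, 0, 1]],
  ],
)

```text
time_s: 10.6
ee_pos: [0.6272, 0.1655, 0.0923]
tcp_rot: [-0.298, 0.954, 0.039, -0.011]
wrist_force: [-1.6, -6.4, 9.6]
finger_gap: -0.0
```

```bash
python3 - <<'E'
from h import *
st()
im=imaging.get_image("wrist")
cv2.imwrite("pics/w7z.png",cv2.resize(im[80:380,130:430],None,fx=2,fy=2,interpolation=cv2.INTER_CUBIC))
E
```

```text
t 10.6 xyz [0.6272 0.1655 0.0923] slope mm [-29.5 -16.9 -22. ] roterr [ 0.005 -0.004 -0.001] F tool [ -2.   -0.3 -11.4] gap -0.0 q [ 0.33  1.01 -0.65  1.6  -0.11  0.65  0.11]
```

View pics/w7z.png

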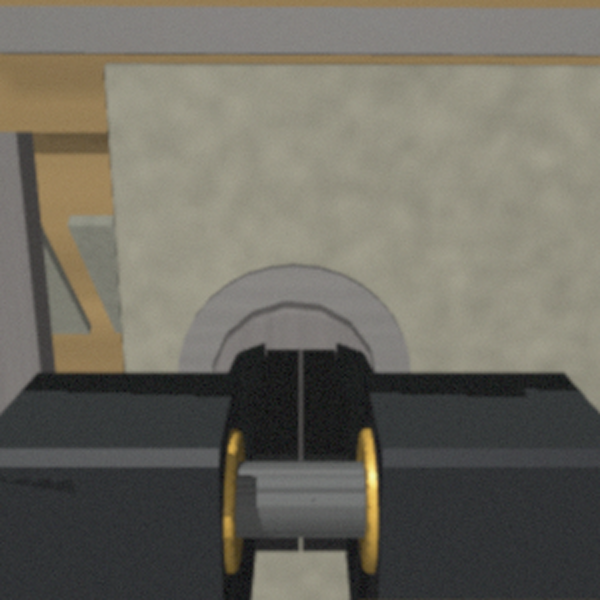

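Request:
arm_command(
  increments=[
    [[0, 0, 1, 0, 0, 0, 1], [0, 0, 1, 0, 0, 0, 1], [0, 0, 0, 0, 0, 0, 1], [0, 0, 0, 0, 0, 0, 1], [0, 0, 0, 0, 0, 0, 1], [0, 0, 0, 0, 0, 0, 1], [0, 0, 0, 0, 0, 0, 1], [0, 0, 0, 0, 0, 0, 1]],
  ],
)

```text
time_s: 11.32
ee_pos: [0.6294, 0.1657, 0.0922]
tcp_rot: [-0.298, 0.954, 0.038, -0.009]
wrist_force: [-0.9, -9.9, 17.7]
finger_gap: 0.0003
```

```bash
python3 - <<'E'
from h import *
st()
E
```

```text
t 11.32 xyz [0.6294 0.1657 0.0922] slope mm [-27.3 -17.  -22.1] roterr [ 0.005 -0.009 -0.001] F tool [ -1.5  -2.  -20.1] gap 0.0 q [ 0.33  1.01 -0.65  1.6  -0.11  0.64  0.11]
```

Request:
arm_command(
  increments=[
    [[0, 0, -6, 0, 0, 0, 1], [0, 0, -10, 0, 0, 0, 1], [0, 0, -15, 0, 0, 0, 1], [0, 0, -20, 0, 0, 0, 1], [0, 0, -15, 0, 0, 0, 1], [0, 0, -10, 0, 0, 0, 1], [0, 0, 0, 0, 0, 0, 1], [0, 0, 0, 0, 0, 0, 1]],
  ],
)

```text
time_s: 11.98
ee_pos: [0.629, 0.1243, 0.1514]
tcp_rot: [-0.298, 0.954, 0.039, -0.012]
wrist_force: [-0.3, 1.0, -0.9]
finger_gap: 0.0003
```

```bash
python3 - <<'E'
from h import *
st()
w=imaging.get_calibration("wrist"); np.save("w8.npy",w)
cv2.imwrite("pics/w8.png",imaging.get_image("wrist"))
E
```

```text
t 11.98 xyz [0.629  0.1243 0.1514] slope mm [-31.3 -16.7  50.1] roterr [ 0.004 -0.001 -0.001] F tool [-0.2 -0.3  1.3] gap 0.0 q [ 0.4   0.94 -0.67  1.56 -0.12  0.79  0.12]
```

View pics/w8.png

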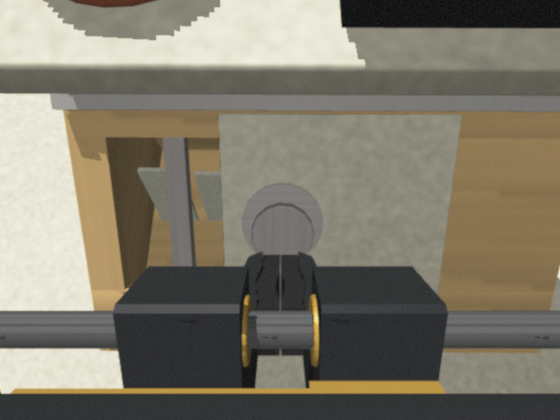

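```bash
python3 - <<'E'
import cv2
a=cv2.imread("pics/w2.png")[170:260,225:340];b=cv2.imread("pics/w8.png")[170:260,225:340]
cv2.imwrite("pics/cmp.png",cv2.hconcat([cv2.resize(x,None,fx=3.4,fy=3.4,interpolation=cv2.INTER_CUBIC) for x in (a,b)]))
E
```

```text
(no output)
```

View pics/cmp.png

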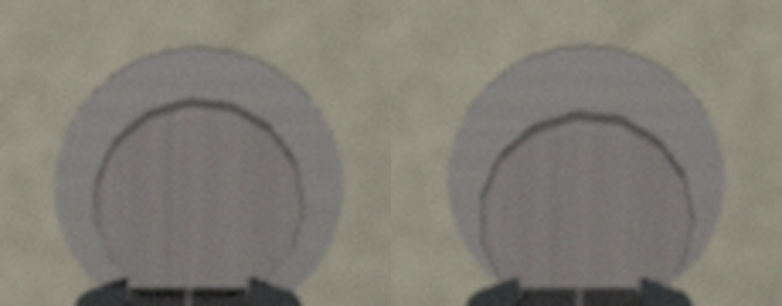

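Request:
arm_command(
  increments=[
    [[15, 0, 0, 0, 0, 0, 1], [20, 0, 0, 0, 0, 0, 1], [12, 0, 5, 0, 0, 0, 1], [0, 0, 15, 0, 0, 0, 1], [0, 0, 15, 0, 0, 0, 1], [0, 0, 15, 0, 0, 0, 1], [0, 0, 10, 0, 0, 0, 1], [0, 0, 5, 0, 0, 0, 1]],
  ],
)

```text
time_s: 12.7
ee_pos: [0.6709, 0.1671, 0.0961]
tcp_rot: [-0.299, 0.953, 0.04, -0.014]
wrist_force: [0.3, -0.1, -0.4]
finger_gap: 0.0006
```

Request:
arm_command(
  increments=[
    [[0, 0, 0, 0, 0, 0, 1], [-4, 0, 0, 0, 0, 0, 1], [-4, 0, 0, 0, 0, 0, 1], [-4, 0, 0, 0, 0, 0, 1], [-4, 0, 0, 0, 0, 0, 1], [-4, 0, 0, 0, 0, 0, 1], [0, 0, 0, 0, 0, 0, 1], [0, 0, 0, 0, 0, 0, 1]],
  ],
)

```text
time_s: 13.37
ee_pos: [0.6529, 0.1632, 0.0984]
tcp_rot: [-0.298, 0.954, 0.039, -0.012]
wrist_force: [0.9, -0.3, 0.6]
finger_gap: 0.0003
```

```bash
python3 - <<'E'
from h import *
st()
cv2.imwrite("pics/w9.png",imaging.get_image("wrist"))
E
```

```text
t 13.37 xyz [0.6529 0.1632 0.0984] slope mm [ -4.1 -17.1 -14.4] roterr [ 0.004 -0.001 -0.001] F tool [ 0.9 -0.  -0.8] gap 0.0 q [ 0.32  1.03 -0.64  1.51 -0.1   0.72  0.1 ]
```

View pics/w9.png

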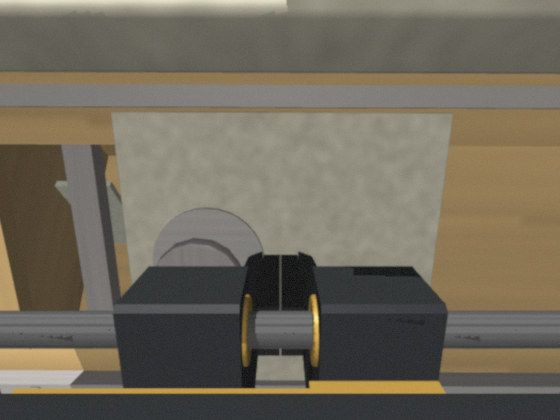

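Request:
arm_command(
  increments=[
    [[-4, 0, 0, 0, 0, 0, 1], [-5, 0, 0, 0, 0, 0, 1], [-5, 0, 0, 0, 0, 0, 1], [-5, 0, 0, 0, 0, 0, 1], [-5, 0, 0, 0, 0, 0, 1], [-5, 0, 0, 0, 0, 0, 1], [-5, 0, 0, 0, 0, 0, 1], [-5, 0, 0, 0, 0, 0, 1]],
  ],
)

```text
time_s: 14.08
ee_pos: [0.6137, 0.1603, 0.0982]
tcp_rot: [-0.298, 0.954, 0.039, -0.012]
wrist_force: [2.5, -0.7, 0.7]
finger_gap: 0.0004
```

```bash
python3 - <<'E'
from h import *
st()
cv2.imwrite("pics/w10.png",imaging.get_image("wrist"))
E
```

```text
t 14.08 xyz [0.6137 0.1603 0.0982] slope mm [-43.5 -16.8 -14.9] roterr [ 0.004 -0.001 -0.001] F tool [ 2.4  0.3 -1.1] gap 0.0 q [ 0.35  1.   -0.66  1.64 -0.11  0.64  0.12]
```

View pics/w10.png

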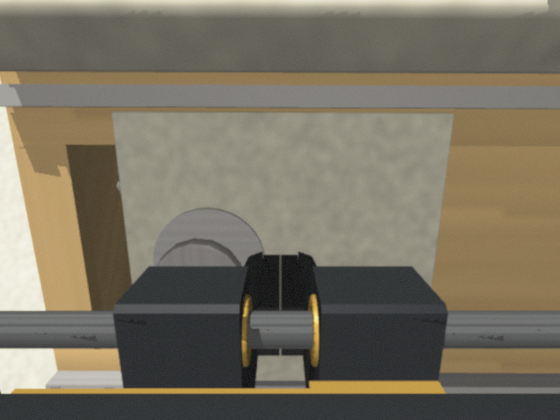

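Request:
arm_command(
  increments=[
    [[-5, 0, 0, 0, 0, 0, 1], [-5, 0, 0, 0, 0, 0, 1], [-4, 0, 0, 0, 0, 0, 1], [-3, 0, 0, 0, 0, 0, 1], [-3, 0, 0, 0, 0, 0, 1], [-3, 0, 0, 0, 0, 0, 1], [-2, 0, 0, 0, 0, 0, 1], [-1, 0, 0, 0, 0, 0, 1]],
  ],
)

```text
time_s: 14.8
ee_pos: [0.5877, 0.1582, 0.0981]
tcp_rot: [-0.298, 0.954, 0.04, -0.013]
wrist_force: [2.2, -1.1, 0.6]
finger_gap: 0.0003
```

```bash
python3 - <<'E'
from h import *
st()
E
```

```text
t 14.8 xyz [0.5877 0.1582 0.0981] slope mm [-69.5 -16.7 -15. ] roterr [ 0.004 -0.001 -0.001] F tool [ 2.1  0.7 -1.2] gap 0.0 q [ 0.37  0.98 -0.67  1.72 -0.11  0.58  0.12]
```

Request:
arm_command(
  increments=[
    [[-2, 0, 0, 0, 0, 0, 1], [-2, 0, 0, 0, 0, 0, 1], [-2, 0, 0, 0, 0, 0, 1], [-2, 0, 0, 0, 0, 0, 1], [-1, 0, 0, 0, 0, 0, 1], [-1, 0, 0, 0, 0, 0, 1], [0, 0, 0, 0, 0, 0, 1], [0, 0, 0, 0, 0, 0, 1]],
  ],
)

```text
time_s: 15.47
ee_pos: [0.5779, 0.1574, 0.0981]
tcp_rot: [-0.298, 0.954, 0.04, -0.013]
wrist_force: [2.1, 0.2, 0.6]
finger_gap: 0.0004
```

```bash
python3 - <<'E'
from h import *
st()
cv2.imwrite("pics/w11.png",imaging.get_image("wrist"))
E
```

```text
t 15.47 xyz [0.5779 0.1574 0.0981] slope mm [-79.4 -16.8 -15. ] roterr [ 0.004 -0.    -0.001] F tool [ 2.1 -0.3 -0.5] gap 0.0 q [ 0.38  0.97 -0.68  1.75 -0.12  0.56  0.13]
```

View pics/w11.png

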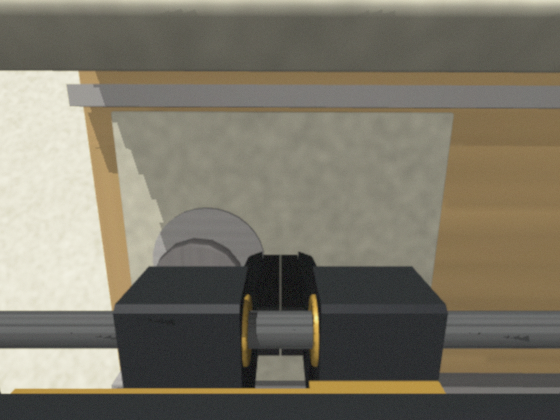

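Request:
arm_command(
  increments=[
    [[-1.5, 0, 0, 0, 0, 0, 1], [-1.5, 0, 0, 0, 0, 0, 1], [-1.5, 0, 0, 0, 0, 0, 1], [-1.5, 0, 0, 0, 0, 0, 1], [-1, 0, 0, 0, 0, 0, 1], [-1, 0, 0, 0, 0, 0, 1], [0, 0, 0, 0, 0, 0, 1], [0, 0, 0, 0, 0, 0, 1]],
  ],
)

```text
time_s: 16.18
ee_pos: [0.571, 0.1567, 0.0983]
tcp_rot: [-0.298, 0.954, 0.039, -0.012]
wrist_force: [3.9, 1.0, 1.2]
finger_gap: 0.0006
```

```bash
python3 - <<'E'
from h import *
st()
E
```

```text
t 16.18 xyz [0.571  0.1567 0.0983] slope mm [-86.3 -16.7 -14.8] roterr [ 0.004 -0.003 -0.001] F tool [ 3.9 -1.3 -0.6] gap 0.001 q [ 0.38  0.96 -0.68  1.78 -0.12  0.54  0.13]
```

Request:
arm_command(
  increments=[
    [[-1, 0, 0, 0, 0, 0, 1], [-1, 0, 0, 0, 0, 0, 1], [-1, 0, 0, 0, 0, 0, 1], [-1, 0, 0, 0, 0, 0, 1], [0, 0, 0, 0, 0, 0, 1], [0, 0, 0, 0, 0, 0, 1], [0, 0, 0, 0, 0, 0, 1], [0, 0, 0, 0, 0, 0, 1]],
  ],
)

```text
time_s: 16.85
ee_pos: [0.5708, 0.1564, 0.0988]
tcp_rot: [-0.298, 0.954, 0.038, -0.008]
wrist_force: [10.5, 2.7, -1.4]
finger_gap: 0.0005
```

```bash
python3 - <<'E'
from h import *
st()
w=imaging.get_calibration("wrist"); np.save("w12.npy",w)
cv2.imwrite("pics/w12.png",imaging.get_image("wrist"))
E
```

```text
t 16.85 xyz [0.5708 0.1564 0.0988] slope mm [-86.5 -16.7 -14.2] roterr [ 0.005 -0.01  -0.001] F tool [10.7 -0.7  2.3] gap 0.001 q [ 0.39  0.96 -0.69  1.79 -0.12  0.53  0.13]
```

View pics/w12.png

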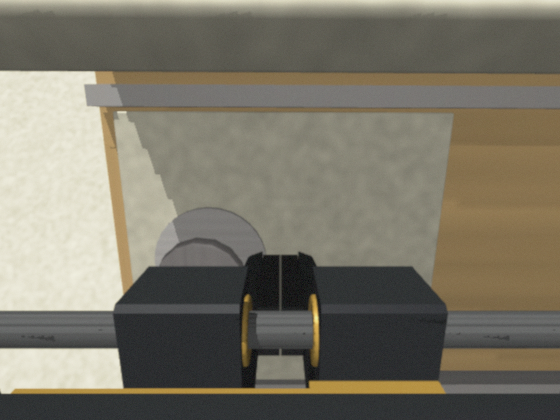

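Request:
arm_command(
  increments=[
    [[6, 0, 0, 0, 0, 0, 1], [6, 0, -5, 0, 0, 0, 1], [0, 0, -20, 0, 0, 0, 1], [0, 0, -25, 0, 0, 0, 1], [0, 0, -20, 0, 0, 0, 1], [-15, 0, -5, 0, 0, 0, 1], [-20, 0, 0, 0, 0, 0, 1], [-8, 0, 0, 0, 0, 0, 1]],
  ],
)

```text
time_s: 17.57
ee_pos: [0.5349, 0.1104, 0.1595]
tcp_rot: [-0.298, 0.954, 0.04, -0.015]
wrist_force: [-0.7, -0.4, 1.1]
finger_gap: 0.0004
```

```bash
python3 - <<'E'
from h import *
st()
w=imaging.get_calibration("wrist"); np.save("w13.npy",w)
im=imaging.get_image("wrist");cv2.imwrite("pics/w13.png",im)
b=im[170:260,225:340];cv2.imwrite("pics/w13z.png",cv2.resize(b,None,fx=5,fy=5,interpolation=cv2.INTER_CUBIC))
E
```

```text
t 17.57 xyz [0.5349 0.1104 0.1595] slope mm [-126.2  -16.9   60.1] roterr [ 0.005  0.004 -0.002] F tool [-0.7 -0.3 -1. ] gap 0.0 q [ 0.5   0.85 -0.73  1.83 -0.14  0.65  0.16]
```

View pics/w13.png

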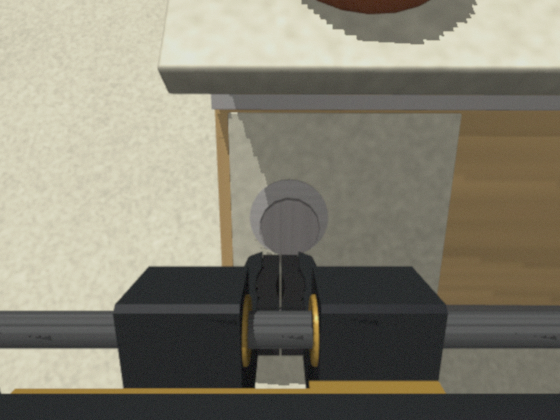

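View pics/w13z.png

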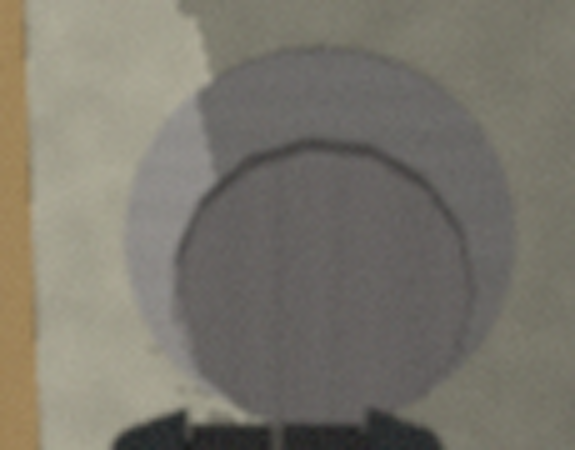

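```bash
python3 - <<'E'
from h import *
w=np.load("w13.npy",allow_pickle=True).item()
print(loc(w,(289.4,226.4),.035), loc(w,(225+320/5,170+240/5),.011))
print(loc(w,(225+33/5,170+240/5),.009),loc(w,(450,218),.009))
E
```

```text
[-120.8  -14.2   35. ] [-120.6  -15.7   11. ]
[-160.6  -16.2    9. ] [ -8.5 -16.4   9. ]
```

Request:
arm_command(
  increments=[
    [[2.5, -1, 8, 0, 0, 0, 1], [2, 0, 15, 0, 0, 0, 1], [0, 0, 14, 0, 0, 0, 1], [0, 0, 10, 0, 0, 0, 1], [0, 0, 6, 0, 0, 0, 1], [0, 0, 4, 0, 0, 0, 1], [0, 0, 2, 0, 0, 0, 1], [0, 0, 0, 0, 0, 0, 1]],
  ],
)

```text
time_s: 18.28
ee_pos: [0.5407, 0.1464, 0.1118]
tcp_rot: [-0.299, 0.953, 0.04, -0.012]
wrist_force: [-0.1, 0.5, 1.7]
finger_gap: 0.0005
```

```bash
python3 - <<'E'
from h import *
st()
E
```

```text
t 18.28 xyz [0.5407 0.1464 0.1118] slope mm [-117.4  -15.3    0.8] roterr [ 0.004 -0.001 -0.001] F tool [-0.1 -1.4 -1.1] gap 0.001 q [ 0.43  0.92 -0.7   1.86 -0.13  0.52  0.14]
```

Request:
arm_command(
  increments=[
    [[-2.5, 0, 0, 0, 0, 0, 1], [0, 0, 3, 0, 0, 0, 1], [0, 0, 3, 0, 0, 0, 1], [0, 0, 3, 0, 0, 0, 1], [0, 0, 3, 0, 0, 0, 1], [0, 0, 2, 0, 0, 0, 1], [0, 0, 2, 0, 0, 0, 1], [0, 0, 0, 0, 0, 0, 1]],
  ],
)

```text
time_s: 18.95
ee_pos: [0.538, 0.1546, 0.0987]
tcp_rot: [-0.298, 0.954, 0.039, -0.012]
wrist_force: [-0.4, -3.3, 5.4]
finger_gap: 0.0003
```

```bash
python3 - <<'E'
from h import *
st()
E
```

```text
t 18.95 xyz [0.538  0.1546 0.0987] slope mm [-119.4  -15.9  -14.8] roterr [ 0.005 -0.002 -0.001] F tool [-0.7 -0.4 -6.3] gap 0.0 q [ 0.41  0.94 -0.7   1.88 -0.13  0.47  0.14]
```

Contact as expected; continue to the stop with a slight bias towards shut.

Request:
arm_command(
  increments=[
    [[0, 0, 2, 0, 0, 0, 1], [0, 0, 2, 0, 0, 0, 1], [-0.5, 0, 2, 0, 0, 0, 1], [-0.5, 0, 2, 0, 0, 0, 1], [-0.5, 0, 1, 0, 0, 0, 1], [-0.5, 0, 1, 0, 0, 0, 1], [0, 0, 0, 0, 0, 0, 1], [0, 0, 0, 0, 0, 0, 1]],
  ],
)

```text
time_s: 19.62
ee_pos: [0.5379, 0.1589, 0.0924]
tcp_rot: [-0.298, 0.954, 0.038, -0.009]
wrist_force: [0.3, -11.9, 20.4]
finger_gap: 0.0007
```

```bash
python3 - <<'E'
from h import *
st()
E
```

```text
t 19.62 xyz [0.5379 0.1589 0.0924] slope mm [-119.1  -16.   -22.5] roterr [ 0.005 -0.007 -0.001] F tool [ -0.6  -1.8 -23.6] gap 0.001 q [ 0.4   0.95 -0.7   1.89 -0.13  0.45  0.14]
```

At the hard stop (-22.5 mm, 23.6 N). Retract straight out.

Request:
arm_command(
  increments=[
    [[0, 0, -5, 0, 0, 0, 1], [0, 0, -8, 0, 0, 0, 1], [0, 0, -15, 0, 0, 0, 1], [0, 0, -20, 0, 0, 0, 1], [0, 0, -20, 0, 0, 0, 1], [0, 0, -15, 0, 0, 0, 1], [0, 0, 0, 0, 0, 0, 1], [0, 0, 0, 0, 0, 0, 1]],
  ],
)

```text
time_s: 20.28
ee_pos: [0.5384, 0.1129, 0.1585]
tcp_rot: [-0.298, 0.954, 0.039, -0.012]
wrist_force: [-0.1, -0.7, -0.8]
finger_gap: 0.0006
```

```bash
python3 - <<'E'
from h import *
st()
w=imaging.get_calibration("wrist"); np.save("w14.npy",w)
im=imaging.get_image("wrist");cv2.imwrite("pics/w14.png",im)
a=cv2.imread("pics/w13.png")[170:260,225:340]
b=im[170:260,225:340];cv2.imwrite("pics/w14z.png",cv2.hconcat([cv2.resize(x,None,fx=3.4,fy=3.4,interpolation=cv2.INTER_CUBIC) for x in (a,b)]))
E
```

```text
t 20.28 xyz [0.5384 0.1129 0.1585] slope mm [-122.4  -15.8   58. ] roterr [ 0.005 -0.001 -0.002] F tool [-0.1  1.   0.3] gap 0.001 q [ 0.5   0.85 -0.73  1.83 -0.14  0.64  0.16]
```

View pics/w14.png

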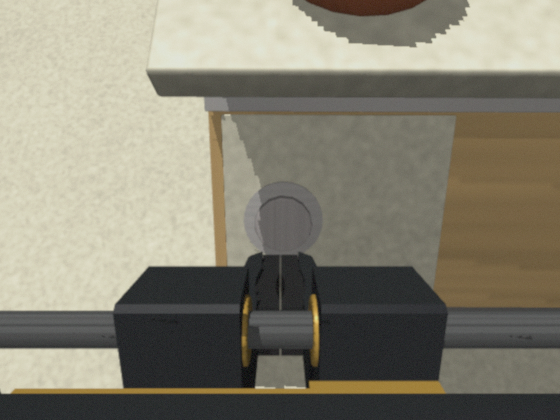

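View pics/w14z.png

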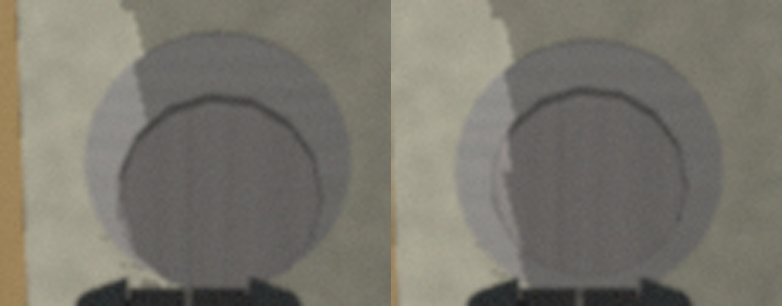

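```bash
python3 - <<'E'
from h import *
w=np.load("w14.npy",allow_pickle=True).item()
z=lambda x,y:(225+(x-391)/3.4,170+y/3.4)
print("ring",loc(w,z(588,168),.011),"head",loc(w,z(588,185),.021), "edge",loc(w,(222.5,165),.009))
w=np.load("w13.npy",allow_pickle=True).item()
print("before: ring",loc(w,(225+218/3.4,170+165/3.4),.011),"edge",loc(w,(231.3,165),.009))
im=imaging.get_image("top");cv2.imwrite("pics/t14.png",im)
E
```

```text
ring [-120.8  -14.9   11. ] head [-120.9  -15.4   21. ] edge [-161.    22.2    9. ]
before: ring [-120.5  -16.1   11. ] edge [-159.4   20.8    9. ]
```

View pics/t14.png

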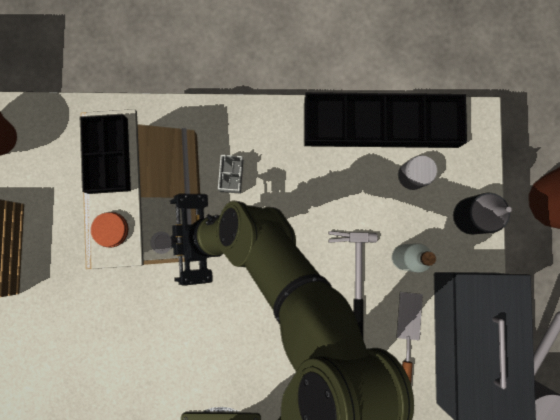

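Request:
arm_command(
  increments=[
    [[0, -10, -20, 0, 0, 0, 1], [0, -15, -30, 0, 0, 0, 1], [0, -15, -30, 0, 0, 0, 1], [0, 0, -30, 0, 0, 0, 1], [-20, 0, -25, 0, 0, 0, 1], [-20, 0, -25, 0, 0, 0, 1], [-10, 0, -10, 0, 0, 0, 1], [0, 0, 0, 0, 0, 0, 1]],
  ],
)

```text
time_s: 21.05
ee_pos: [0.4932, 0.044, 0.3215]
tcp_rot: [-0.298, 0.954, 0.039, -0.012]
wrist_force: [0.2, 0.4, -1.1]
finger_gap: 0.0003
```

```bash
python3 - <<'E'
from h import *
st()
cv2.imwrite("pics/s15.png",imaging.get_image("scene"))
cv2.imwrite("pics/w15.png",imaging.get_image("wrist"))
E
```

```text
t 21.05 xyz [0.4932 0.044  0.3215] slope mm [-173.4   24.7  228.7] roterr [ 0.006 -0.001 -0.003] F tool [0.3 0.3 1.1] gap 0.0 q [ 0.71  0.6  -0.81  1.74 -0.22  1.02  0.19]
```

View pics/s15.png

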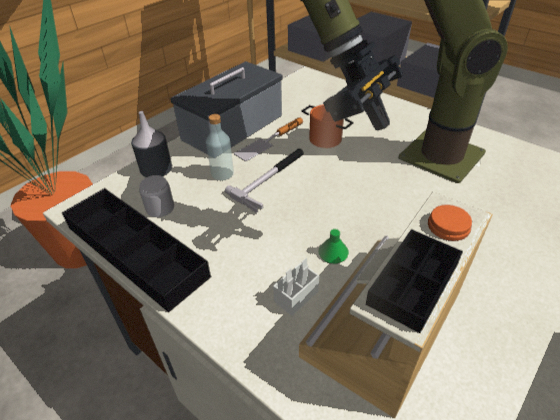

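View pics/w15.png

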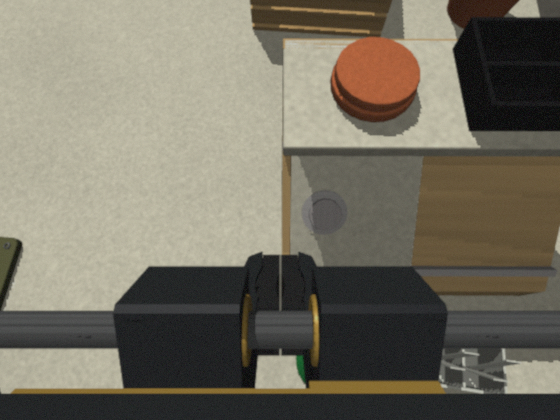

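The scene picture shows the rose (335,246), tag holder (297,283), hammer and bottle where they started. The wrist picture shows the hatch shut and the knob sunk in its ring at (324,213). The arm is clear of everything, so I am handing in.

```bash
python3 - <<'E'
from plant import job
print(job.sign_off())
E
```

```text
the job is handed in; nothing more can be done
None
```

I pressed the knob to its stop and it popped out. I then pushed the hatch shut against its stop by the side of the knob, and pressed the knob to its stop again, where it stayed in. I handed the job in at about 21 s of the 51 s allowed, and `sign_off` gave no verdict.

**Last checks:**
- **Hatch:** it stopped moving under a 10.7 N push. Its position was the same before and after the second press, with the knob ring at -120.5 mm and then -120.8 mm along the bin's x. That the stop was fully shut rests on this and the pictures.
- **Knob:** the second press reached the hard stop with 23.6 N. In the wrist pictures afterwards the head sits low in its ring. The head-to-ring width ratio went from 0.755 (out) to 0.73 (in). The first press changed it the other way, from 0.71 to 0.76. I read in or out from these pictures, not from a joint reading.
- **Bystanders:** the rose, tag holder, hammer and bottle look where they stood at the start in the scene picture. I judged this by eye and did not measure it.
- **Arm:** it was clear of everything at the end, with only noise of about 1 N at the wrist.

**One disagreement:** the fingertips touched the knob about 35 mm later than the reported TCP position and the camera fit predicted. I did not find the cause. I found the contact depth by force and used that for the side push and the second press.

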